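# Sort bead jars and ribbon reels into their colour trays

### The job

Put the mixed bead jars and ribbon reels away by colour, each in the tray of its own colour: every jar standing upright in the plain bay, every reel lying flat on the tray floor with the bay's post through its hole. Set them down gently rather than dropping them, and leave the pot of pins where it stands.

Things in the scene. Friction and masses are not known exactly. Their poses are not given: they have to be found in the camera images.
- jar_red_mid (a point): Glass bead jar full of red beads with a red screw cap: a straight cylinder 54 mm across and 60 mm tall, 0.1 to 0.15 kg, loose, standing upright at the start. The point is at its centre, 30 mm above its underside; z is its upright axis.
- jar_blue_mid (a point): Glass bead jar full of blue beads with a blue screw cap: a straight cylinder 54 mm across and 60 mm tall, 0.1 to 0.15 kg, loose, standing upright at the start. The point is at its centre, 30 mm above its underside; z is its upright axis.
- jar_yellow_mid (a point): Glass bead jar full of yellow beads with a yellow screw cap: a straight cylinder 54 mm across and 60 mm tall, 0.1 to 0.15 kg, loose, standing upright at the start. The point is at its centre, 30 mm above its underside; z is its upright axis.
- reel_red_mid (a point): Reel of red ribbon on a cream card core, standing on its flat end: a ring 58 mm across and 50 mm tall with a round through-hole 28 mm across along its axis, 0.07 kg, loose. The point is at its centre, 25 mm above its underside; z is its axis.
- reel_blue_mid (a point): Reel of blue ribbon on a cream card core, standing on its flat end: a ring 58 mm across and 50 mm tall with a round through-hole 28 mm across along its axis, 0.07 kg, loose. The point is at its centre, 25 mm above its underside; z is its axis.
- tray_red: Fixed red tray, 92 (x) by 192 (y) mm; floor 3 mm thick; lip and mid divider 4 mm thick, tops 8 mm above the table. Two bays, each 84 by 90 mm inside: plain jar bay centred at y = -47 mm; reel bay centred at y = +47 mm with an upright wooden post at its centre, 8 mm across, rounded tip 35 mm above the table; its post and bay are empty. Origin: centre of underside, table level.
- tray_blue: Fixed blue tray, 92 (x) by 192 (y) mm; floor 3 mm thick; lip and mid divider 4 mm thick, tops 8 mm above the table. Two bays, each 84 by 90 mm inside: plain jar bay centred at y = -47 mm; reel bay centred at y = +47 mm with an upright wooden post at its centre, 8 mm across, rounded tip 35 mm above the table; its post and bay are empty. Origin: centre of underside, table level.
- tray_yellow: Fixed yellow tray, 92 (x) by 192 (y) mm; floor 3 mm thick; lip and mid divider 4 mm thick, tops 8 mm above the table. Two bays, each 84 by 90 mm inside: plain jar bay centred at y = -47 mm; reel bay centred at y = +47 mm with an upright wooden post at its centre, 8 mm across, rounded tip 35 mm above the table; its post carries a fixed yellow reel, 53 mm high. Origin: centre of underside, table level.
- pin_pot_mid (a point): Bystander: white round pot, 54 mm across, with a green pincushion dome stuck with white-headed pins, 60 mm tall in all, 0.25 kg, loose, to be left alone. The point is on its axis 25 mm above its underside.

How it is judged:
By the outcome, as a careful person would: the job done as asked, in the order asked, and still so for the second after the job is handed in, with the robot touching nothing.
It also fails if it takes over 128 s, if anything falls off the work surface, if the arm or the gripper's body presses on something with over 40 N, if the wrist force passes 120 N, or if a joint passes its speed limit or range.

### The arm

A 6-joint arm with a two-finger parallel gripper is mounted at the origin on the work surface. World frame = base frame: x ahead of the robot, y to its left, z up, the work surface at z = 0. Lengths are in m, angles in degrees, forces in N, time in s.
With the tool pointing down it reaches from about 0.4 to 0.825 m from the base axis. Payload 7 kg.
Tool frame: the origin (TCP) lies at the very end of the fingers, on their centre line; the grasp point (between the pads) lies 19 mm behind it; z points along the fingers, y is the line along which they close (so a half turn about z gives the same grasp; the last joint's range is limited). The gripper opens to 88 mm and grips with 3 to 60 N. Pads are 19 mm wide; open, the fingers measure 130 mm over their backs; the gripper's body (78 mm by 193 mm) begins 47 mm behind the grasp point.
Start: joints at [-57.577, 20.546, 0.682, 0, -70.136, -16.507], TCP at [0.185, -0.649, 0.227] pointing down, gripper open.
Joint ranges: [-176.03, 176.03], [-82.01, 121.73], [-58.28, 71.71], [-173.87, 95.51], [-174.79, -0.11], [-173.66, 173.66]. Speed limits (degrees/s): [136.94, 136.94, 172.46, 180, 180, 180].

### API

Orientations are given as [roll, pitch, yaw] about the fixed x, y, z axes, in that order (R = Rz(yaw) Ry(pitch) Rx(roll)).
In Python, from plant import ctrl gives the robot as it stands.
- The arm moves only by the tool carry_out, never from a script. Its argument "deltas" is a list that holds one entry, the list of rows, each a list of 5 numbers: the shift along the tool's x, y, z scaled (see below), then the turn about the tool's z scaled (see below), then the opening, from -1 (shut) to 1 (fully open). A call has 1 to 5 rows; each row is the pose to reach, as a shift and turn from the pose commanded when the call began, along the tool's axes at that moment, turning the shorter way round; what a row does not reach only later rows make up. The controller multiplies each number of a shift by 20 cm and each number of a turn by 2 pi rad. A row lasts 1/10 s, in which the tool goes at most 50 mm and 8.59 degrees, less where a joint would pass 70% of its speed; a pose out of reach is approached as far as the arm can. A call with a number of a shift or a turn outside -1 to 1 is refused whole. A call with a gripper value outside its range is refused whole. The fingers move at their own pace and stop on an object; the grip force is fixed at half the most. Time passes only in rows, so rows that repeat a pose let the fingers close. It gives the time, the measured TCP pose, the force, the opening and the grip force at its end, in the units of the state.
- ctrl.get_obs(): the state, without advancing time (a new reading comes with each control period).
- ctrl.snapshot(name): name is "scene" or "top" or "wrist"; returns a dict with "color" (420x560x3 uint8, red, green, blue), "camera_matrix" (3x3 intrinsics, pixels), "R" (3x3) and "t" (3): a world point X has camera coordinates R X + t. Camera axes: x right, y down, z forward; pixel columns grow to the right and rows downward; lengths in m; the calibration is good to about 2 mm. A picture is of the moment at which its call begins. There is no depth.
- ctrl.close_job(): hands the job in; it is judged then, once.
Trained networks look in a picture, given as the dict that the camera call returned (one of the last four; its "shot" number tells which), for a name from the list of things; names that differ only in an ending like _2 or _b are one class to them, and where a whole thing is asked for, a point or a joint stands for the part that bears it (a point fixed in the world has none). Each returns a list of dicts, best first, with "p" (0 to 1); they miss things now and then, are a little off and sometimes report something else, mostly with a low value. They report only what shows in the picture. A call takes as long as a camera call.
- ctrl.search_frame(picture, name): "centre" ([column, row] in pixels, amid what is visible of it).
- ctrl.silhouettes(picture, name): "mask" (420x560 bool, what is visible of it) and "centre" ([column, row] in pixels, amid what is visible of it).
- ctrl.spot_point(picture, name): "centre" ([column, row] in pixels: a listed point, or the origin of a listed thing).
The state is a dict: "clock": time; "joint_pos": joint angles; "qvel": joint speeds; "tau": joint torques, N m; "tool_pos": TCP position; "orientation": TCP orientation; "force": force on the tool from outside, world axes, zero at the start; "moment": the same for the moment, N m; "opening": finger opening in m; "gripper_force": force on a finger pad.
Only numpy, scipy, OpenCV 4.12 (cv2) and the standard library are available. Lean on these libraries where they do the work, as an engineer would, in place of code of your own. Each camera call takes 0.05 s, during which the arm holds its last target. There are 200 camera calls.

## Working session

There is one attempt and no reset: what is moved stays moved. The work goes in short steps, Python scripts to look and compute and a tool call to move; the robot and the scene stay as the last step left them, time stands still between calls to the robot, and variables do not carry over. Pictures are saved under pics/ and viewed, at most 14 in all, crops included, and the job is handed in when it is done.

Besides the shell and the picture viewer there is one more tool, called after "Request:" as a command line: name --argument value ..., lists and objects as JSON in quotes. carry_out: Moves the arm, as the interface text tells. Its arguments: {"type":"object","properties":{"deltas":{"type":"array"}},"required":["deltas"]}

```bash
ls; mkdir -p pics; cat > h.py <<'E'
import numpy as np, cv2
from plant import ctrl
def save(p,n): cv2.imwrite(f'pics/{n}.png',p['color'][:,:,::-1])
def ray(p,px,z):
    K,R,t=np.array(p['camera_matrix']),np.array(p['R']),np.array(p['t'])
    d=R.T@np.linalg.solve(K,[px[0],px[1],1]); c=-R.T@t
    return c+d*(z-c[2])/d[2]
N={'jar_red_mid':.03,'jar_blue_mid':.03,'jar_yellow_mid':.03,'reel_red_mid':.025,'reel_blue_mid':.025,'tray_red':0,'tray_blue':0,'tray_yellow':0,'pin_pot_mid':.025}
E
python3 - <<'E'
from h import *
print(ctrl.get_obs())
for c in ['top','scene']:
    p=ctrl.snapshot(c); save(p,c)
    print(c,-p['R'].T@p['t'] )
    for n,z in N.items():
        for r in ctrl.spot_point(p,n)[:2]: print(n,round(r['p'],2),np.round(r['centre']),np.round(ray(p,r['centre'],z),4))
E
```

```text
pics
{'clock': 0.0, 'joint_pos': array([-5.75775628e+01,  2.05920410e+01,  6.32942571e-01, -2.06673612e-02,
       -7.01342214e+01, -1.65083267e+01]), 'qvel': array([ 0.00493268,  0.02127304,  0.04280753, -0.03756885, -0.02888103,
        0.08294596]), 'tau': array([-7.63051848e-04, -5.82726753e+01,  2.93056512e+01,  6.99719444e+00,
        6.95014576e-03, -1.33099084e-04]), 'tool_pos': array([ 0.18494207, -0.64866153,  0.2256078 ]), 'orientation': array([ 1.79905006e+02, -7.89236690e-03, -1.64092922e+02]), 'force': array([-0.42876529, -0.2394079 ,  0.24920449]), 'moment': array([-0.00873038, -0.01337097,  0.04985162]), 'gripper_force': 0.0, 'opening': 0.08789485218259753}
top [ 0.39364894 -0.01134868  1.20901604]
jar_red_mid 0.77 [367. 211.] [ 0.5605 -0.185   0.03  ]
jar_blue_mid 0.66 [377. 166.] [ 0.6699 -0.2112  0.03  ]
jar_yellow_mid 0.69 [349. 262.] [ 0.4417 -0.1428  0.03  ]
reel_red_mid 0.62 [283. 255.] [0.4553 0.0097 0.025 ]
reel_blue_mid 0.56 [203. 166.] [0.6677 0.2062 0.025 ]
tray_red 0.66 [442. 230.] [ 0.5203 -0.3669  0.    ]
tray_blue 0.76 [128. 226.] [0.5231 0.3865 0.    ]
tray_yellow 0.69 [292. 187.] [ 0.6231 -0.0086  0.    ]
pin_pot_mid 0.86 [233. 264.] [0.4343 0.1267 0.025 ]
scene [1.49185439 0.18351668 1.25014669]
jar_red_mid 0.97 [215. 221.] [ 0.5646 -0.1851  0.03  ]
jar_blue_mid 0.65 [201. 251.] [ 0.6744 -0.1988  0.03  ]
jar_yellow_mid 0.64 [239. 191.] [ 0.4419 -0.1421  0.03  ]
reel_red_mid 0.96 [289. 200.] [0.4506 0.0122 0.025 ]
reel_blue_mid 0.79 [345. 268.] [0.6673 0.1975 0.025 ]
reel_blue_mid 0.6 [272. 254.] [ 0.6514 -0.0049  0.025 ]
tray_red 0.77 [161. 211.] [ 0.5303 -0.3654  0.    ]
tray_red 0.44 [270. 254.] [ 0.6345 -0.0124  0.    ]
tray_blue 0.88 [414. 240.] [0.5291 0.3839 0.    ]
tray_yellow 0.67 [273. 254.] [ 0.6332 -0.0064 -0.    ]
pin_pot_mid 0.86 [329. 200.] [0.434  0.1308 0.025 ]
```

View pics/top.png

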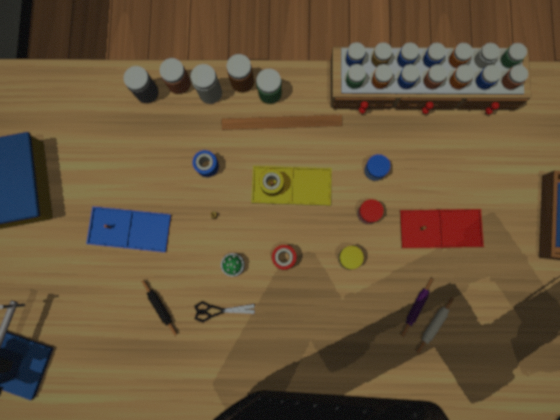

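View pics/scene.png

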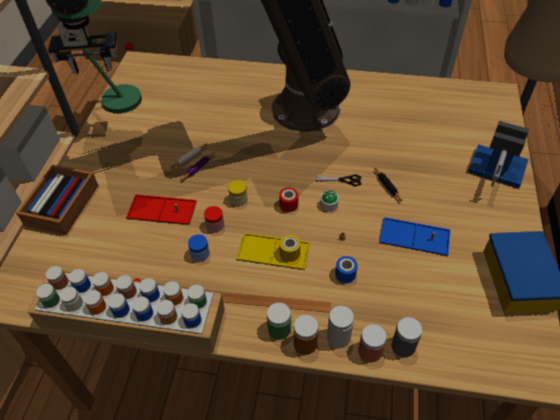

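Top view: jars at (367,211) red, (377,166) blue and (349,262) yellow; reels at (283,255) red and (205,162) blue. Posts are at (423,229) red and (109,226) blue, at the left (+y) end of each tray, and the pot is at (233,264). The scene view agrees. Next I'll measure by colour.

```bash
cat >> h.py <<'E'
def hsv(p,col):
    h=cv2.cvtColor(p['color'],cv2.COLOR_RGB2HSV); H,S,V=h[...,0],h[...,1],h[...,2]
    m={'red':(H<6)|(H>172),'blue':(H>100)&(H<125),'yellow':(H>23)&(H<33)}[col]&(S>170)&(V>60)
    return m.astype(np.uint8)
def blobs(p,col,amin=60):
    n,l,s,c=cv2.connectedComponentsWithStats(hsv(p,col))
    return [(s[i,4],c[i],s[i,:4],cv2.minAreaRect(np.argwhere(l==i)[:,::-1].astype(np.float32))) for i in range(1,n) if s[i,4]>amin]
E
python3 - <<'E'
from h import *
p=ctrl.snapshot('top')
for c in ['red','blue','yellow']:
    for a,ce,b,r in blobs(p,c):
        q=[np.round(ray(p,v,.008)[:2],3).tolist() for v in cv2.boxPoints(r)] if a>800 else ''
        print(c,a,b,'rectcentre z.06',np.round(ray(p,r[0],.06)[:2],4),'z.05',np.round(ray(p,r[0],.05)[:2],4),'z.008',np.round(ray(p,r[0],.008)[:2],4),q)
E
```

```text
red 81 [359 101   9  12] rectcentre z.06 [ 0.8064 -0.1746] z.05 [ 0.81  -0.176] z.008 [ 0.8251 -0.182 ] 
red 89 [422 101  12  13] rectcentre z.06 [ 0.8067 -0.3256] z.05 [ 0.8103 -0.3283] z.008 [ 0.8254 -0.3398] 
red 92 [486 102  14  12] rectcentre z.06 [ 0.8059 -0.4769] z.05 [ 0.8095 -0.481 ] z.008 [ 0.8246 -0.498 ] 
red 410 [360 200  24  22] rectcentre z.06 [ 0.5582 -0.1913] z.05 [ 0.5597 -0.1929] z.008 [ 0.5657 -0.1995] 
red 2950 [401 210  82  38] rectcentre z.06 [ 0.5186 -0.3492] z.05 [ 0.5197 -0.3521] z.008 [ 0.5243 -0.3645] [[0.568, -0.27], [0.57, -0.462], [0.482, -0.458], [0.479, -0.268]]
red 140 [272 245  25  24] rectcentre z.06 [0.4508 0.0077] z.05 [0.4513 0.0079] z.008 [0.4534 0.0085] 
blue 76 [198 156  19  19] rectcentre z.06 [0.6575 0.1856] z.05 [0.6598 0.1873] z.008 [0.6694 0.1945] 
blue 350 [367 156  22  21] rectcentre z.06 [ 0.6629 -0.2073] z.05 [ 0.6653 -0.209 ] z.008 [ 0.6751 -0.2162] 
blue 2571 [ 89 209  80  41] rectcentre z.06 [0.5102 0.3662] z.05 [0.5112 0.3695] z.008 [0.5155 0.3833] [[0.483, 0.478], [0.566, 0.475], [0.549, 0.288], [0.465, 0.293]]
yellow 2444 [252 166  79  39] rectcentre z.06 [ 0.6153 -0.0075] z.05 [ 0.6172 -0.0074] z.008 [ 0.6253 -0.0073] [[0.583, 0.088], [0.672, 0.087], [0.668, -0.103], [0.579, -0.1]]
yellow 416 [340 246  24  23] rectcentre z.06 [ 0.4513 -0.1445] z.05 [ 0.4518 -0.1456] z.008 [ 0.454  -0.1505]
```

Request:
carry_out --deltas '[[[-1,-0.4,0,0.0444,0.6],[-1,-0.4,0,0.0444,0.6],[-1,-0.4,0,0.0444,0.6],[-1,-0.4,0,0.0444,0.6],[-1,-0.4,0,0.0444,0.6]]]'

```text
clock: 1.55
tool_pos: [0.404, -0.6706, 0.225]
orientation: [180.0, -0.0, -179.9]
force: [0.1, -0.2, -0.7]
opening: 0.0702
gripper_force: 0.0
```

Request:
carry_out --deltas '[[[-0.4,1,0,0,0.6],[-0.4,1,0,0,0.6],[-0.4,1,0,0,0.6],[-0.4,1,0,0,0.6],[-0.4,1,0,0,0.6]]]'

```text
clock: 2.05
tool_pos: [0.481, -0.4676, 0.2272]
orientation: [180.0, 0.1, -179.9]
force: [0.8, 0.9, 0.3]
opening: 0.0704
gripper_force: 0.0
```

Request:
carry_out --deltas '[[[-0.1,1,0,0,0.6],[-0.1,1,0,0,0.6],[-0.1,1,0,0,0.6],[-0.1,1,0,0,0.6],[-0.1,1,0,0,0.6]]]'

```text
clock: 2.55
tool_pos: [0.5003, -0.2672, 0.2274]
orientation: [180.0, 0.1, -179.8]
force: [0.5, -0.0, -0.1]
opening: 0.0702
gripper_force: 0.0
```

```bash
python3 - <<'E'
from h import *
print(ctrl.get_obs()['tool_pos'])
p=ctrl.snapshot('wrist'); save(p,'w1'); print(-p['R'].T@p['t'],p['R'],p['camera_matrix'])
for n,z in N.items():
    for r in ctrl.spot_point(p,n)[:1]: print(n,round(r['p'],2),np.round(r['centre']),np.round(ray(p,r['centre'],z),4))
for c in ['red','blue','yellow']:
    for a,ce,b,r in blobs(p,c,300):
        print(c,a,b,'z.06',np.round(ray(p,r[0],.06)[:2],4),'z.05',np.round(ray(p,r[0],.05)[:2],4),'z.008',np.round(ray(p,r[0],.008)[:2],4))
E
```

```text
[ 0.50027977 -0.26716132  0.22737517]
[ 0.42670817 -0.26967259  0.38639094] [[-3.61966856e-03  9.99993289e-01  5.65722565e-04]
 [ 9.63236564e-01  3.33464719e-03  2.68633954e-01]
 [ 2.68630265e-01  1.51729054e-03 -9.63242170e-01]] [[355.45654855   0.         286.29484039]
 [  0.         355.45654855 216.58895572]
 [  0.           0.           1.        ]]
jar_red_mid 0.85 [358. 245.] [ 0.5574 -0.1924  0.03  ]
jar_blue_mid 0.91 [339. 331.] [ 0.6617 -0.2079  0.03  ]
jar_yellow_mid 0.9 [414. 140.] [ 0.4471 -0.1444  0.03  ]
tray_red 0.81 [201. 208.] [ 0.5245 -0.3649  0.    ]
red 475 [537 112  23  54] z.06 [ 0.4441 -0.0343] z.05 [ 0.4446 -0.027 ] z.008 [0.4468 0.0033]
red 14090 [105 164 182  86] z.06 [ 0.5085 -0.355 ] z.05 [ 0.511  -0.3576] z.008 [ 0.5215 -0.3686]
red 1549 [336 228  55  52] z.06 [ 0.5518 -0.1966] z.05 [ 0.5556 -0.1943] z.008 [ 0.5717 -0.1849]
blue 593 [317 333  49  20] z.06 [ 0.6558 -0.2108] z.05 [ 0.6628 -0.209 ] z.008 [ 0.6923 -0.2014]
yellow 2690 [393 114  60  59] z.06 [ 0.4484 -0.1466] z.05 [ 0.4491 -0.1429] z.008 [ 0.4519 -0.127 ]
```

View pics/w1.png

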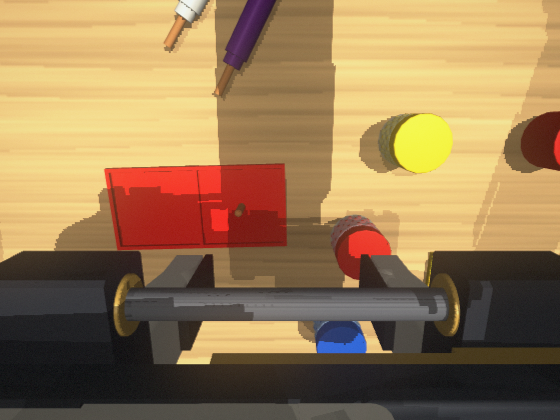

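Wrist view: red jar cap at (363,252), red tray spanning (105–287, 164–249) with its post tip at about (240,210), yellow cap at (423,143). It agrees with the top view, so I'll pick the red jar.

Request:
carry_out --deltas '[[[-0.29,0.375,0,0,0.6],[-0.29,0.375,0,0,0.6],[-0.29,0.375,0.2,0,0.6],[-0.29,0.375,0.4,0,0.6],[-0.29,0.375,0.6,0,0.6]]]'

```text
clock: 3.55
tool_pos: [0.5582, -0.1964, 0.1054]
orientation: [180.0, 0.1, 179.9]
force: [1.1, -0.7, -0.2]
opening: 0.07
gripper_force: 0.0
```

Request:
carry_out --deltas '[[[0,0,0.2,0,0.6],[0,0,0.35,0,0.6],[0,0,0.45,0,0.6],[0,0,0.475,0,0.6],[0,0,0.475,0,0.6]]]'

```text
clock: 4.05
tool_pos: [0.5576, -0.1968, 0.011]
orientation: [-180.0, -0.1, 179.9]
force: [-0.2, -0.6, -0.5]
opening: 0.0702
gripper_force: 0.0
```

Request:
carry_out --deltas '[[[0,0,0,0,-1],[0,0,0,0,-1],[0,0,0,0,-1],[0,0,0,0,-1],[0,0,0,0,-1]]]'

```text
clock: 4.55
tool_pos: [0.5587, -0.1963, 0.0128]
orientation: [-180.0, 0.1, 179.9]
force: [-0.7, 1.7, 7.0]
opening: 0.0537
gripper_force: 30.0
```

Request:
carry_out --deltas '[[[0,0,-0.25,0,-1],[0,0,-0.5,0,-1],[0.05,-0.25,-0.5,0,-1],[0.1,-0.5,-0.5,0,-1],[0.17,-0.75,-0.5,0,-1]]]'

```text
clock: 5.05
tool_pos: [0.5249, -0.3437, 0.1125]
orientation: [-180.0, 0.1, -180.0]
force: [0.6, 0.2, -2.1]
opening: 0.0537
gripper_force: 30.0
```

Request:
carry_out --deltas '[[[0,-0.25,0,0,-1],[0,-0.325,0,0,-1],[0,-0.325,0.1,0,-1],[0,-0.325,0.25,0,-1],[0,-0.325,0.3,0,-1]]]'

```text
clock: 5.55
tool_pos: [0.5226, -0.4067, 0.0485]
orientation: [179.9, -0.2, 179.9]
force: [-1.1, 0.3, -1.5]
opening: 0.0535
gripper_force: 30.0
```

```bash
python3 - <<'E'
from h import *
print(ctrl.get_obs()['tool_pos'])
p=ctrl.snapshot('wrist'); save(p,'w2')
for n,z in N.items():
    for r in ctrl.spot_point(p,n)[:1]: print(n,round(r['p'],2),np.round(r['centre']),np.round(ray(p,r['centre'],z),4))
print('held jar',[np.round(ray(p,r['centre'],.03+.08),4) for r in ctrl.spot_point(p,'jar_red_mid')[:1]])
E
```

```text
[ 0.52262635 -0.40668912  0.04851663]
tray_red 0.57 [356. 243.] [ 0.5235 -0.3654  0.    ]
held jar []
```

View pics/w2.png

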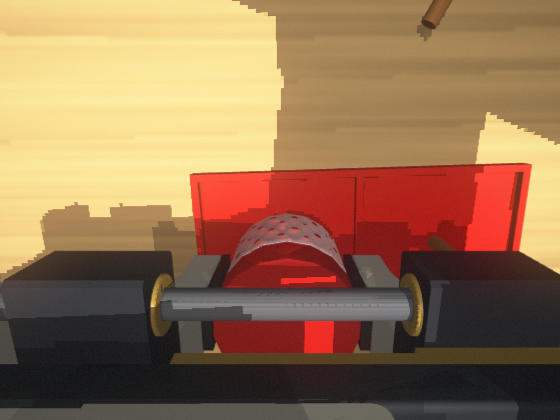

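The jar hangs over the plain bay; divider at column 355, post at (440,243). Lowering and releasing.

Request:
carry_out --deltas '[[[0,-0.02,0.08,0,-1],[0,-0.02,0.13,0,-1],[0,-0.02,0.155,0,-1],[0,-0.02,0.165,0,-1],[0,-0.02,0.165,0,-1]]]'

```text
clock: 6.6
tool_pos: [0.5244, -0.4115, 0.0178]
orientation: [180.0, -0.1, 179.9]
force: [-0.2, 0.8, -1.2]
opening: 0.0533
gripper_force: 30.0
```

Request:
carry_out --deltas '[[[0,0,0,0,0.6],[0,0,0,0,0.6],[0,0,0,0,0.6],[0,0,0,0,0.6],[0,0,0,0,0.6]]]'

```text
clock: 7.1
tool_pos: [0.5248, -0.4116, 0.0188]
orientation: [-180.0, 0.0, 179.9]
force: [0.4, -0.1, -0.6]
opening: 0.0703
gripper_force: 0.0
```

Request:
carry_out --deltas '[[[0,0,-0.1,0,0.6],[0,0,-0.35,0,0.6],[0,0,-0.6,0,0.6],[0,0,-0.85,0,0.6],[0,0,-0.9,0,0.6]]]'

```text
clock: 7.6
tool_pos: [0.5272, -0.4134, 0.2063]
orientation: [-179.7, 0.5, 180.0]
force: [1.1, -0.3, -0.3]
opening: 0.07
gripper_force: 0.0
```

Request:
carry_out --deltas '[[[-0.7,1,0,0,0.6],[-0.7,1,0,0,0.6],[-0.7,1,0,0,0.6],[-0.7,1,0,0,0.6],[-0.7,1,0,0,0.6]]]'

```text
clock: 8.1
tool_pos: [0.666, -0.2096, 0.1986]
orientation: [180.0, 0.0, 180.0]
force: [0.3, -1.2, 0.8]
opening: 0.0702
gripper_force: 0.0
```

Request:
carry_out --deltas '[[[0,0.03,0.15,0,0.6],[0,0.03,0.4,0,0.6],[0,0.03,0.6,0,0.6],[0,0.03,0.6,0,0.6],[0,0.03,0.6,0,0.6]]]'

```text
clock: 8.6
tool_pos: [0.6651, -0.2061, 0.0789]
orientation: [-180.0, -0.1, 180.0]
force: [0.5, 0.3, 0.0]
opening: 0.0703
gripper_force: 0.0
```

```bash
python3 - <<'E'
from h import *
for i in range(4):
    p=ctrl.snapshot('top'); print(np.round(ctrl.get_obs()['tool_pos'],4))
p=ctrl.snapshot('wrist'); save(p,'w3')
E
```

```text
[ 0.6663 -0.2062  0.0807]
[ 0.6668 -0.2063  0.0815]
[ 0.6668 -0.2062  0.0816]
[ 0.6666 -0.2061  0.0815]
```

View pics/w3.png

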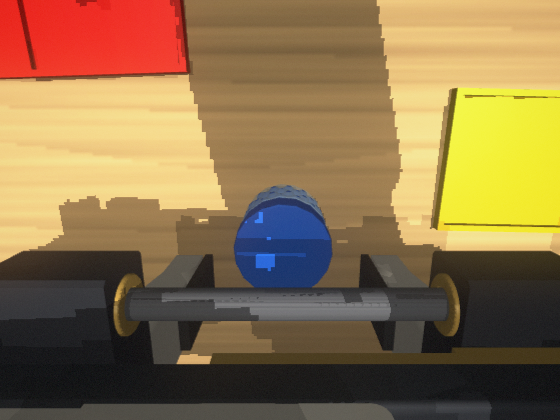

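Blue cap centred between the fingers at column 283, a few mm nearer the base than the TCP. Correcting and gripping.

Request:
carry_out --deltas '[[[0.025,0,0.1,0,0.6],[0.025,0,0.25,0,0.6],[0.025,0,0.32,0,0.6],[0.025,0,0.34,0,0.6],[0.025,0,0.34,0,0.6]]]'

```text
clock: 9.35
tool_pos: [0.6603, -0.2059, 0.0109]
orientation: [-180.0, 0.0, 179.9]
force: [0.1, 0.2, -0.1]
opening: 0.0704
gripper_force: 0.0
```

Request:
carry_out --deltas '[[[0,0,0,0,0],[0,0,0,0,-1],[0,0,0,0,-1],[0,0,0,0,-1],[0,0,0,0,-1]]]'

```text
clock: 9.85
tool_pos: [0.6607, -0.2059, 0.0118]
orientation: [-180.0, 0.1, 180.0]
force: [0.2, -0.3, 6.4]
opening: 0.0533
gripper_force: 30.0
```

Request:
carry_out --deltas '[[[0,0,-0.25,0,-1],[0,0,-0.5,0,-1],[0,0,-0.55,0,-1],[0,0,-0.55,0,-1],[0,0,-0.55,0,-1]]]'

```text
clock: 10.35
tool_pos: [0.6592, -0.2054, 0.1196]
orientation: [180.0, -0.1, 179.9]
force: [-0.2, 0.0, -1.5]
opening: 0.0534
gripper_force: 30.0
```

Request:
carry_out --deltas '[[[0.26,1,0,0,-1],[0.26,1,0,0,-1],[0.26,1,0,0,-1],[0.26,1,0,0,-1],[0.26,1,0,0,-1]]]'

```text
clock: 10.85
tool_pos: [0.6058, -0.0016, 0.1186]
orientation: [180.0, -0.2, -179.9]
force: [1.4, -0.4, -1.0]
opening: 0.0536
gripper_force: 30.0
```

Request:
carry_out --deltas '[[[0.26,1,0,0,-1],[0.26,1,0,0,-1],[0.26,1,0,0,-1],[0.26,1,0,0,-1],[0.26,1,0,0,-1]]]'

```text
clock: 11.35
tool_pos: [0.5547, 0.1981, 0.1188]
orientation: [-179.9, -0.1, -179.9]
force: [-0.2, -0.1, -0.7]
opening: 0.0538
gripper_force: 30.0
```

Request:
carry_out --deltas '[[[0.2,0.25,0,0,-1],[0.2,0.5,0,0,-1],[0.2,0.6,0,0,-1],[0.2,0.6,0,0,-1],[0.2,0.6,0,0,-1]]]'

```text
clock: 11.85
tool_pos: [0.5157, 0.314, 0.1186]
orientation: [-179.9, -0.1, 180.0]
force: [-0.1, -0.6, -1.6]
opening: 0.0533
gripper_force: 30.0
```

```bash
python3 - <<'E'
from h import *
print(ctrl.get_obs()['tool_pos'])
p=ctrl.snapshot('wrist'); save(p,'w4')
for n,z in N.items():
    for r in ctrl.spot_point(p,n)[:1]: print(n,round(r['p'],2),np.round(r['centre']),np.round(ray(p,r['centre'],z),4))
for px in [(200,150)]: print(ray(p,px,.008))
print(p['camera_matrix'],p['R'],p['t'])
E
```

```text
[0.5157236  0.31397915 0.11861638]
tray_blue 0.9 [376. 210.] [0.5133 0.3839 0.    ]
pin_pot_mid 0.97 [15. 98.] [0.4293 0.1281 0.025 ]
[0.46518424 0.24689313 0.008     ]
[[355.45654855   0.         286.29484039]
 [  0.         355.45654855 216.58895572]
 [  0.           0.           1.        ]] [[-2.92846626e-04  9.99997189e-01 -2.35288761e-03]
 [ 9.64313416e-01  9.05353257e-04  2.64761810e-01]
 [ 2.64763196e-01 -2.19138649e-03 -9.64310971e-01]] [-0.31140363 -0.50082439  0.15145821]
```

View pics/w4.png

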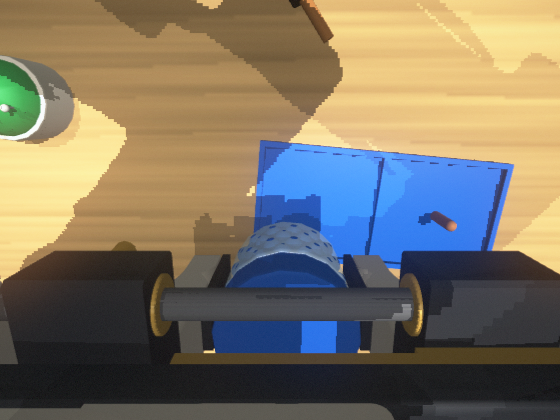

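Blue tray corners at (263,141) and (512,165), divider at column 378, post at (433–455, 217–226). The network's centre fits, so I'll place the jar.

Request:
carry_out --deltas '[[[0.033,0.115,0,0,-1],[0.033,0.115,0.15,0,-1],[0.033,0.115,0.3,0,-1],[0.033,0.115,0.42,0,-1],[0.033,0.115,0.47,0,-1]]]'

```text
clock: 12.85
tool_pos: [0.509, 0.3363, 0.0243]
orientation: [-179.9, -0.1, 179.9]
force: [0.1, 0.3, -0.6]
opening: 0.0537
gripper_force: 30.0
```

Request:
carry_out --deltas '[[[0,0,0.02,0,-1],[0,0,0.035,0,-1],[0,0,0.045,0,-1],[0,0,0.05,0,-1],[0,0,0.05,0,-1]]]'

```text
clock: 13.35
tool_pos: [0.5103, 0.3377, 0.0172]
orientation: [180.0, 0.0, 179.9]
force: [0.2, 0.1, -0.5]
opening: 0.0532
gripper_force: 30.0
```

Request:
carry_out --deltas '[[[0,0,0.005,0,-1],[0,0,0.01,0,-1],[0,0,0.01,0,-1]]]'

```text
clock: 13.65
tool_pos: [0.5101, 0.3376, 0.0148]
orientation: [180.0, 0.0, 179.9]
force: [0.3, -0.3, 0.1]
opening: 0.0536
gripper_force: 30.0
```

Request:
carry_out --deltas '[[[0,0,0,0,0.6],[0,0,0,0,0.6],[0,0,-0.15,0,0.6],[0,0,-0.4,0,0.6],[0,0,-0.6,0,0.75]]]'

```text
clock: 14.15
tool_pos: [0.5102, 0.3375, 0.1366]
orientation: [-180.0, 0.0, 180.0]
force: [0.3, 1.0, -0.2]
opening: 0.0735
gripper_force: 0.0
```

Request:
carry_out --deltas '[[[-0.8,-0.71,0,0,0.75],[-0.8,-0.71,0,0,0.75],[-0.8,-0.71,0,0,0.75],[-0.8,-0.71,0,0,0.75],[-0.8,-0.71,0,0,0.75]]]'

```text
clock: 14.65
tool_pos: [0.6725, 0.1916, 0.134]
orientation: [-180.0, 0.0, 179.7]
force: [-0.3, -0.1, -0.9]
opening: 0.0766
gripper_force: 0.0
```

```bash
python3 - <<'E'
from h import *
p=ctrl.snapshot('top')
p=ctrl.snapshot('wrist'); save(p,'w5')
print(ctrl.get_obs()['tool_pos'])
for n,z in N.items():
    for r in ctrl.spot_point(p,n)[:1]: print(n,round(r['p'],2),np.round(r['centre']),np.round(ray(p,r['centre'],z),4))
for a,ce,b,r in blobs(p,'blue',300): print(a,b,ray(p,r[0],.05))
E
```

```text
[0.67109855 0.19298177 0.13369225]
reel_blue_mid 0.85 [295. 212.] [0.6699 0.1961 0.025 ]
tray_yellow 0.75 [ 45. 154.] [ 0.6265 -0.0076  0.    ]
6022 [418   0 142  63] [0.54780906 0.31500247 0.05      ]
```

View pics/w5.png

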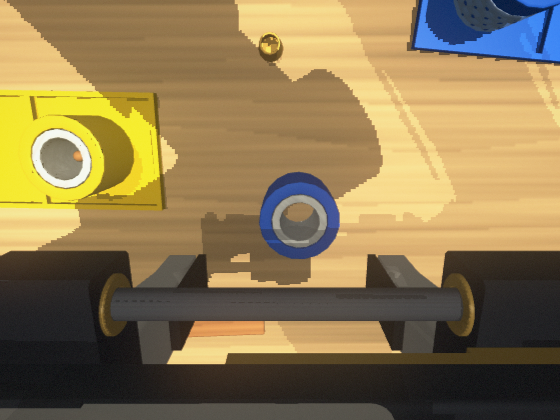

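Blue reel top ring at (300,218), roughly between the fingers; the network agrees to a few mm. Gripping it.

Request:
carry_out --deltas '[[[0.015,0.02,0.1,0,0.75],[0.015,0.02,0.35,0,0.75],[0.015,0.02,0.53,0,0.75],[0.015,0.02,0.61,0,0.75],[0.015,0.02,0.61,0,0.75]]]'

```text
clock: 15.7
tool_pos: [0.6654, 0.1987, 0.0102]
orientation: [-179.9, -0.2, 179.9]
force: [0.4, -0.5, 0.3]
opening: 0.0764
gripper_force: 0.0
```

Request:
carry_out --deltas '[[[0,0,0,0,0.3],[0,0,0,0,-1],[0,0,0,0,-1],[0,0,0,0,-1],[0,0,0,0,-1]]]'

```text
clock: 16.2
tool_pos: [0.668, 0.1999, 0.0147]
orientation: [179.9, 0.2, 180.0]
force: [-1.5, 0.9, 7.0]
opening: 0.0574
gripper_force: 29.8
```

Request:
carry_out --deltas '[[[0,0,-0.25,0,-1],[0,0,-0.5,0,-1],[0,0,-0.5,0,-1],[0.4,0.25,-0.5,0,-1],[0.4,0.25,-0.5,0,-1]]]'

```text
clock: 16.7
tool_pos: [0.5862, 0.2492, 0.1129]
orientation: [179.9, 0.0, 179.8]
force: [-1.0, 1.5, -1.4]
opening: 0.0576
gripper_force: 29.7
```

Request:
carry_out --deltas '[[[0.35,0.25,0,0,-1],[0.35,0.5,0,0,-1],[0.35,0.75,0,0,-1],[0.35,0.91,0,0,-1],[0.35,0.91,0,0,-1]]]'

```text
clock: 17.2
tool_pos: [0.5165, 0.4368, 0.113]
orientation: [179.9, 0.1, -179.8]
force: [-0.6, -0.9, -1.6]
opening: 0.0573
gripper_force: 29.7
```

```bash
python3 - <<'E'
from h import *
p=ctrl.snapshot('top')
p=ctrl.snapshot('wrist'); save(p,'w6')
print(ctrl.get_obs()['tool_pos'])
for n,z in N.items():
    for r in ctrl.spot_point(p,n)[:1]: print(n,round(r['p'],2),np.round(r['centre']),np.round(ray(p,r['centre'],z),4))
E
```

```text
[0.51646859 0.43311371 0.11233216]
jar_blue_mid 0.77 [146. 220.] [0.5128 0.3344 0.03  ]
reel_blue_mid 0.96 [285. 290.] [0.5696 0.4324 0.025 ]
tray_blue 0.69 [221. 207.] [0.5109 0.3817 0.    ]
```

View pics/w6.png

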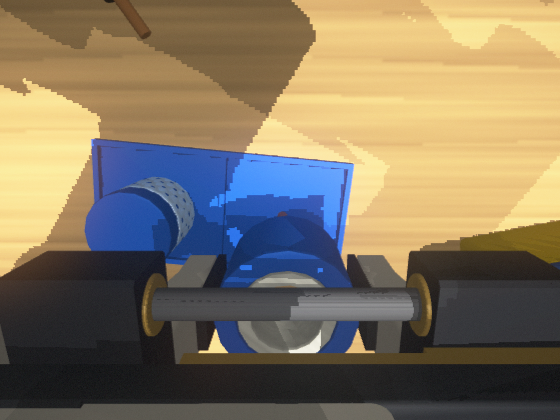

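Blue jar stands in its bay; the post tip peeks out at (283,213), right under the reel's hole column. Lowering.

Request:
carry_out --deltas '[[[0.005,-0.015,0.1,0,-1],[0.005,-0.015,0.2,0,-1],[0.005,-0.015,0.3,0,-1],[0.005,-0.015,0.38,0,-1],[0.005,-0.015,0.44,0,-1]]]'

```text
clock: 18.25
tool_pos: [0.516, 0.4278, 0.0235]
orientation: [-180.0, -0.0, 179.9]
force: [1.2, -1.0, -0.3]
opening: 0.0577
gripper_force: 29.7
```

Request:
carry_out --deltas '[[[0,0,0.015,0,-1],[0,0,0.03,0,-1],[0,0,0.03,0,-1],[0,0,0.03,0,-1]]]'

```text
clock: 18.65
tool_pos: [0.5164, 0.4288, 0.0194]
orientation: [179.9, 0.0, 179.9]
force: [0.2, 0.1, -1.4]
opening: 0.0574
gripper_force: 29.7
```

Request:
carry_out --deltas '[[[0,0,0.01,0,-1],[0,0,0.015,0,-1],[0,0,0.015,0,-1]]]'

```text
clock: 18.95
tool_pos: [0.5165, 0.429, 0.0177]
orientation: [179.9, 0.1, 180.0]
force: [-3.9, -1.6, 11.2]
opening: 0.0572
gripper_force: 29.8
```

Request:
carry_out --deltas '[[[0,0,0.005,0,-1],[0,0,0.005,0,-1],[0,0,0.005,0,-1]]]'

```text
clock: 19.25
tool_pos: [0.5166, 0.429, 0.0177]
orientation: [179.9, 0.1, 180.0]
force: [-6.4, -3.7, 16.7]
opening: 0.0575
gripper_force: 30.0
```

Contact exactly 3 mm above the table-grasp height: the reel is on the tray floor. Easing off and releasing, then over to the red reel.

Request:
carry_out --deltas '[[[0,0,-0.008,0,-1],[0,0,-0.008,0,0.55],[0,0,-0.008,0,0.55],[0,0,-0.008,0,0.55],[0,0,-0.008,0,0.55]]]'

```text
clock: 19.75
tool_pos: [0.5161, 0.4284, 0.0158]
orientation: [-180.0, -0.0, 179.9]
force: [-0.7, -0.3, 0.0]
opening: 0.0681
gripper_force: 0.0
```

Request:
carry_out --deltas '[[[0,0,-0.15,0,0.55],[0,0,-0.4,0,0.55],[0,0,-0.65,0,0.55],[0,0,-0.65,0,0.55],[0,0,-0.65,0,0.75]]]'

```text
clock: 20.25
tool_pos: [0.5165, 0.4291, 0.148]
orientation: [179.8, 0.1, 179.9]
force: [0.1, -0.9, -0.5]
opening: 0.0717
gripper_force: 0.0
```

Request:
carry_out --deltas '[[[0.15,-1,0,0,0.75],[0.15,-1,0,0,0.75],[0.15,-1,0,0,0.75],[0.15,-1,0,0,0.75],[0.15,-1,0,0,0.75]]]'

```text
clock: 20.75
tool_pos: [0.4832, 0.223, 0.1448]
orientation: [-179.9, -0.2, 179.7]
force: [-0.1, 0.8, 0.0]
opening: 0.0765
gripper_force: 0.0
```

Request:
carry_out --deltas '[[[0.15,-1,0,0,0.75],[0.15,-1,0,0,0.75],[0.15,-1,0,0,0.75],[0.15,-1,0,0,0.75],[0.15,-1,0,0,0.75]]]'

```text
clock: 21.25
tool_pos: [0.4529, 0.0242, 0.1448]
orientation: [-179.9, -0.2, 179.7]
force: [-0.7, 0.5, 0.4]
opening: 0.0767
gripper_force: 0.0
```

```bash
python3 - <<'E'
from h import *
p=ctrl.snapshot('top'); save(p,'t2')
for n in ['reel_blue_mid','jar_blue_mid','tray_blue','jar_red_mid','tray_red']:
    for r in ctrl.spot_point(p,n)[:2]: print(n,round(r['p'],2),np.round(r['centre']),np.round(ray(p,r['centre'],N[n]),4))
p=ctrl.snapshot('wrist'); save(p,'w7')
print(ctrl.get_obs()['tool_pos'])
for n,z in N.items():
    for r in ctrl.spot_point(p,n)[:1]: print(n,round(r['p'],2),np.round(r['centre']),np.round(ray(p,r['centre'],z),4))
i=np.hstack([cv2.resize(p['color'],(400,300)),cv2.resize(cv2.imread('pics/t2.png')[190:265,70:170,::-1],(400,300))])
cv2.imwrite('pics/c1.png',i[:,:,::-1])
E
```

```text
reel_blue_mid 0.62 [105. 228.] [0.5136 0.433  0.025 ]
jar_blue_mid 0.85 [144. 230.] [0.5111 0.3392 0.03  ]
jar_blue_mid 0.5 [104. 227.] [0.5166 0.4359 0.03  ]
tray_blue 0.64 [133. 229.] [0.5159 0.376  0.    ]
jar_red_mid 0.69 [462. 224.] [ 0.5341 -0.4052  0.03  ]
tray_red 0.72 [442. 227.] [ 0.5297 -0.368   0.    ]
tray_red 0.17 [132. 228.] [0.5167 0.3768 0.    ]
[0.45580745 0.0295042  0.14580565]
jar_blue_mid 0.23 [ 67. 204.] [ 0.4485 -0.1473  0.03  ]
jar_yellow_mid 0.97 [ 69. 203.] [ 0.4476 -0.1453  0.03  ]
reel_red_mid 0.9 [265. 204.] [0.4496 0.01   0.025 ]
pin_pot_mid 0.82 [418. 182.] [0.4311 0.1318 0.025 ]
```

View pics/c1.png

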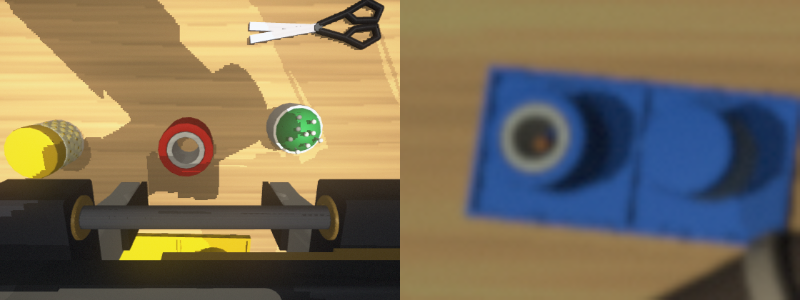

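Left: red reel ring at (186,148) in the half-size view, pot clear of the fingers. Right: blue reel sits on its post and the blue jar is upright. Picking the red reel.

Request:
carry_out --deltas '[[[0.035,-0.1,0,0,0.75],[0.035,-0.1,0.2,0,0.75],[0.035,-0.1,0.45,0,0.75],[0.035,-0.1,0.62,0,0.75],[0.035,-0.1,0.67,0,0.75]]]'

```text
clock: 22.55
tool_pos: [0.4464, 0.0075, 0.0094]
orientation: [-179.9, -0.3, 179.9]
force: [-0.3, -0.2, 0.4]
opening: 0.0767
gripper_force: 0.0
```

Request:
carry_out --deltas '[[[0,0,0,0,0.75],[0,0,0,0,0.3],[0,0,0,0,-1],[0,0,0,0,-1],[0,0,0,0,-1]]]'

```text
clock: 23.05
tool_pos: [0.4498, 0.0091, 0.0136]
orientation: [179.9, 0.2, 180.0]
force: [-1.4, 1.3, 8.1]
opening: 0.0577
gripper_force: 30.0
```

Request:
carry_out --deltas '[[[0,0,0,0,-1],[0,0,0,0,-1]]]'

```text
clock: 23.25
tool_pos: [0.4497, 0.0091, 0.0136]
orientation: [179.9, 0.2, 180.0]
force: [-1.9, 1.3, 8.8]
opening: 0.0582
gripper_force: 30.0
```

Request:
carry_out --deltas '[[[0,0,-0.25,0,-1],[0,0,-0.5,0,-1],[0,0,-0.5,0,-1],[-0.1,-0.25,-0.5,0,-1],[-0.15,-0.5,-0.5,0,-1]]]'

```text
clock: 23.75
tool_pos: [0.4794, -0.0863, 0.114]
orientation: [180.0, 0.2, -179.8]
force: [1.3, 0.4, -1.0]
opening: 0.0582
gripper_force: 30.0
```

Request:
carry_out --deltas '[[[-0.1,-0.25,0,0,-1],[-0.2,-0.5,0,0,-1],[-0.2,-0.75,0,0,-1],[-0.2,-1,0,0,-1],[-0.2,-1,0,0,-1]]]'

```text
clock: 24.25
tool_pos: [0.5168, -0.2914, 0.1122]
orientation: [-180.0, 0.0, 179.7]
force: [-0.8, 0.8, -0.8]
opening: 0.0581
gripper_force: 30.0
```

```bash
python3 - <<'E'
from h import *
p=ctrl.snapshot('top')
p=ctrl.snapshot('wrist'); save(p,'w8')
print(ctrl.get_obs()['tool_pos'])
for n,z in N.items():
    for r in ctrl.spot_point(p,n)[:1]: print(n,round(r['p'],2),np.round(r['centre']),np.round(ray(p,r['centre'],z),4))
E
```

```text
[ 0.51669693 -0.28857353  0.11217253]
jar_red_mid 0.98 [114. 236.] [ 0.5239 -0.4161  0.03  ]
jar_yellow_mid 0.65 [510. 124.] [ 0.4477 -0.1451  0.03  ]
reel_red_mid 0.88 [286. 283.] [ 0.5641 -0.293   0.025 ]
tray_red 0.66 [191. 226.] [ 0.5261 -0.3688  0.    ]
```

View pics/w8.png

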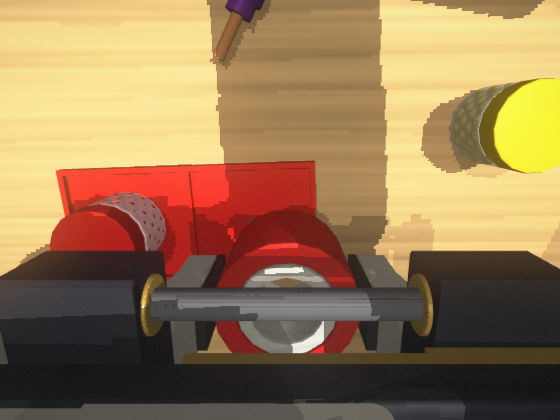

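Red jar upright in its bay; tray near edge from (57,171) to (315,162), giving the post at about (0.521,-0.318). Moving over it and lowering.

Request:
carry_out --deltas '[[[-0.022,-0.147,0,0,-1],[-0.022,-0.147,0.1,0,-1],[-0.022,-0.147,0.2,0,-1],[-0.022,-0.147,0.3,0,-1],[-0.022,-0.147,0.38,0,-1]]]'

```text
clock: 25.3
tool_pos: [0.5214, -0.3159, 0.0351]
orientation: [180.0, -0.0, 180.0]
force: [-0.1, 0.3, -0.8]
opening: 0.058
gripper_force: 30.0
```

Request:
carry_out --deltas '[[[0,0,0.04,0,-1],[0,0,0.07,0,-1],[0,0,0.085,0,-1],[0,0,0.085,0,-1]]]'

```text
clock: 25.7
tool_pos: [0.5219, -0.3163, 0.0194]
orientation: [-180.0, 0.0, 179.9]
force: [0.7, 0.5, -0.7]
opening: 0.058
gripper_force: 30.0
```

Request:
carry_out --deltas '[[[0,0,0.007,0,-1],[0,0,0.01,0,-1],[0,0,0.01,0,-1]]]'

```text
clock: 26.0
tool_pos: [0.5218, -0.3163, 0.0175]
orientation: [-180.0, 0.0, 179.9]
force: [-0.9, 0.4, -0.1]
opening: 0.0582
gripper_force: 30.0
```

Request:
carry_out --deltas '[[[0,0,0.005,0,-1],[0,0,0.005,0,-1],[0,0,0.005,0,-1]]]'

```text
clock: 26.3
tool_pos: [0.5218, -0.3164, 0.0167]
orientation: [-180.0, 0.0, 179.9]
force: [-0.8, 0.4, 4.2]
opening: 0.0582
gripper_force: 30.0
```

Floor contact at the expected height. Release, then the yellow jar.

Request:
carry_out --deltas '[[[0,0,0,0,0.55],[0,0,0,0,0.55],[0,0,0,0,0.55],[0,0,0,0,0.55],[0,0,0,0,0.55]]]'

```text
clock: 26.8
tool_pos: [0.5215, -0.3163, 0.016]
orientation: [180.0, -0.0, 179.9]
force: [0.8, 0.3, 0.5]
opening: 0.068
gripper_force: 0.0
```

Request:
carry_out --deltas '[[[0,0,-0.15,0,0.55],[0,0,-0.4,0,0.55],[0,0,-0.65,0,0.55],[0,0,-0.65,0,0.55],[0,0,-0.65,0,0.6]]]'

```text
clock: 27.3
tool_pos: [0.5224, -0.3164, 0.148]
orientation: [-180.0, 0.2, 179.9]
force: [-0.6, 0.0, -1.6]
opening: 0.0695
gripper_force: 0.0
```

Request:
carry_out --deltas '[[[0.37,0.855,0,0,0.6],[0.37,0.855,0,0,0.6],[0.37,0.855,0,0,0.6],[0.37,0.855,0,0,0.6],[0.37,0.855,0,0,0.6]]]'

```text
clock: 27.8
tool_pos: [0.4451, -0.1425, 0.1452]
orientation: [180.0, -0.1, -179.9]
force: [0.1, 0.6, 0.4]
opening: 0.0699
gripper_force: 0.0
```

```bash
python3 - <<'E'
from h import *
p=ctrl.snapshot('top')
p=ctrl.snapshot('wrist'); save(p,'w9')
print(ctrl.get_obs()['tool_pos'])
for n,z in N.items():
    for r in ctrl.spot_point(p,n)[:1]: print(n,round(r['p'],2),np.round(r['centre']),np.round(ray(p,r['centre'],z),4))
E
```

```text
[ 0.44731087 -0.14451373  0.14563815]
jar_yellow_mid 0.77 [289. 214.] [ 0.4471 -0.1435  0.03  ]
```

View pics/w9.png

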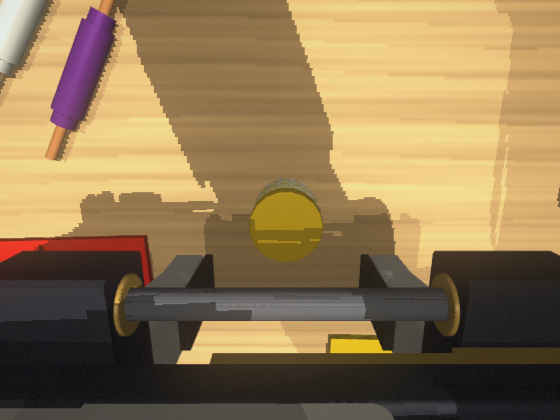

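Yellow cap (287,226) is centred between the fingers. Picking it up and carrying it to the yellow tray.

Request:
carry_out --deltas '[[[0,0,0.15,0,0.6],[0,0,0.4,0,0.6],[0,0,0.6,0,0.6],[0,0,0.665,0,0.6],[0,0,0.665,0,0.6]]]'

```text
clock: 28.85
tool_pos: [0.4461, -0.1455, 0.011]
orientation: [-180.0, -0.3, 179.9]
force: [-0.5, -0.4, -0.3]
opening: 0.0701
gripper_force: 0.0
```

Request:
carry_out --deltas '[[[0,0,0,0,0.3],[0,0,0,0,-1],[0,0,0,0,-1],[0,0,0,0,-1],[0,0,0,0,-1]]]'

```text
clock: 29.35
tool_pos: [0.4489, -0.1452, 0.0144]
orientation: [180.0, 0.2, 180.0]
force: [-0.9, 1.0, 7.2]
opening: 0.0536
gripper_force: 30.0
```

Request:
carry_out --deltas '[[[0,0,-0.2,0,-1],[0,0,-0.45,0,-1],[0,0,-0.5,0,-1],[0,0,-0.5,0,-1]]]'

```text
clock: 29.75
tool_pos: [0.4492, -0.1451, 0.1155]
orientation: [180.0, 0.3, 179.9]
force: [0.5, -0.7, -2.2]
opening: 0.0539
gripper_force: 30.0
```

Request:
carry_out --deltas '[[[-0.22,0.11,0,0,-1],[-0.44,0.22,0,0,-1],[-0.66,0.33,0,0,-1],[-0.84,0.4,0,0,-1],[-0.885,0.42,0,0,-1]]]'

```text
clock: 30.25
tool_pos: [0.6272, -0.0599, 0.1104]
orientation: [-180.0, -0.1, -180.0]
force: [-0.4, -0.6, -1.5]
opening: 0.0537
gripper_force: 30.0
```

```bash
python3 - <<'E'
from h import *
p=ctrl.snapshot('top')
p=ctrl.snapshot('wrist'); save(p,'w10')
print(ctrl.get_obs()['tool_pos'])
for n,z in N.items():
    for r in ctrl.spot_point(p,n)[:1]: print(n,round(r['p'],2),np.round(r['centre']),np.round(ray(p,r['centre'],z),4))
E
```

```text
[ 0.62476387 -0.06080506  0.1103499 ]
tray_yellow 0.96 [356. 210.] [ 0.6224 -0.0081  0.    ]
```

View pics/w10.png

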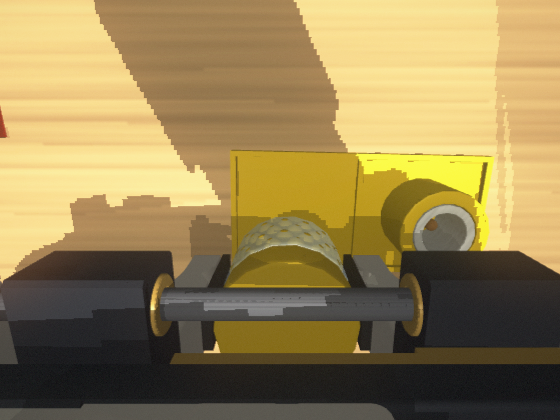

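Jar over the plain bay: tray near edge from (232,151) to (492,157), divider at column 357, fixed reel at (445,230) clear of the fingers. Lowering.

Request:
carry_out --deltas '[[[0.01,0.025,0.1,0,-1],[0.01,0.025,0.2,0,-1],[0.01,0.025,0.32,0,-1],[0.01,0.025,0.4,0,-1],[0.01,0.025,0.43,0,-1]]]'

```text
clock: 31.3
tool_pos: [0.6217, -0.0567, 0.0256]
orientation: [-180.0, -0.1, 179.9]
force: [0.0, -0.6, -0.6]
opening: 0.0533
gripper_force: 30.0
```

Request:
carry_out --deltas '[[[0,0,0.015,0,-1],[0,0,0.025,0,-1],[0,0,0.025,0,-1]]]'

```text
clock: 31.6
tool_pos: [0.6234, -0.0564, 0.0228]
orientation: [180.0, 0.1, 179.9]
force: [-0.3, 0.1, -0.7]
opening: 0.0535
gripper_force: 30.0
```

Request:
carry_out --deltas '[[[0,0,0.005,0,-1],[0,0,0.01,0,-1],[0,0,0.01,0,-1]]]'

```text
clock: 31.9
tool_pos: [0.623, -0.0564, 0.0204]
orientation: [180.0, 0.0, 179.9]
force: [-0.4, -0.3, -1.5]
opening: 0.0532
gripper_force: 30.0
```

Request:
carry_out --deltas '[[[0,0,0.005,0,-1],[0,0,0.01,0,-1],[0,0,0.01,0,-1]]]'

```text
clock: 32.2
tool_pos: [0.6228, -0.0564, 0.018]
orientation: [-180.0, -0.0, 179.9]
force: [-0.3, 0.1, -1.6]
opening: 0.054
gripper_force: 30.0
```

Request:
carry_out --deltas '[[[0,0,0.003,0,-1],[0,0,0.004,0,-1],[0,0,0.004,0,-1]]]'

```text
clock: 32.5
tool_pos: [0.6229, -0.0564, 0.0175]
orientation: [-180.0, 0.0, 179.9]
force: [-0.6, -0.4, 1.7]
opening: 0.054
gripper_force: 30.0
```

Contact. Release, rise clear, check.

Request:
carry_out --deltas '[[[0,0,0,0,0.5],[0,0,0,0,0.5],[0,0,0,0,0.5],[0,0,0,0,0.5],[0,0,0,0,0.5]]]'

```text
clock: 33.0
tool_pos: [0.6229, -0.0564, 0.0174]
orientation: [-180.0, 0.0, 179.9]
force: [-0.3, 0.6, -0.0]
opening: 0.0656
gripper_force: 0.0
```

Request:
carry_out --deltas '[[[0,0,-0.15,0,0.5],[0,0,-0.4,0,0.5],[0,0,-0.65,0,0.5],[0,0,-0.9,0,0.5],[0,0,-1,0,0.5]]]'

```text
clock: 33.5
tool_pos: [0.625, -0.0565, 0.2235]
orientation: [180.0, 0.5, 180.0]
force: [1.4, 0.1, -0.8]
opening: 0.0656
gripper_force: 0.0
```

Request:
carry_out --deltas '[[[0.9,-0.5,0,0,0.5],[0.9,-0.5,0,0,0.5],[0.9,-0.5,0,0,0.5],[0.9,-0.5,0,0,0.5],[0.9,-0.5,0,0,0.5]]]'

```text
clock: 34.0
tool_pos: [0.4383, -0.1577, 0.2177]
orientation: [180.0, 0.0, 179.8]
force: [0.9, -0.6, 0.7]
opening: 0.0658
gripper_force: 0.0
```

```bash
python3 - <<'E'
from h import *
p=ctrl.snapshot('top'); q=ctrl.snapshot('scene')
print(ctrl.get_obs()['tool_pos'])
r=ctrl.spot_point(q,'pin_pot_mid')[0]; print(ray(q,r['centre'],.025))
a=cv2.resize(p['color'][130:290,80:500],(798,304)); b=cv2.resize(q['color'][180:290,120:460],(798,258),interpolation=cv2.INTER_CUBIC)
cv2.imwrite('pics/f.png',np.vstack([a,b])[:,:,::-1])
E
```

```text
[ 0.44183384 -0.15686035  0.21813574]
[0.43410542 0.12453254 0.025     ]
```

View pics/f.png

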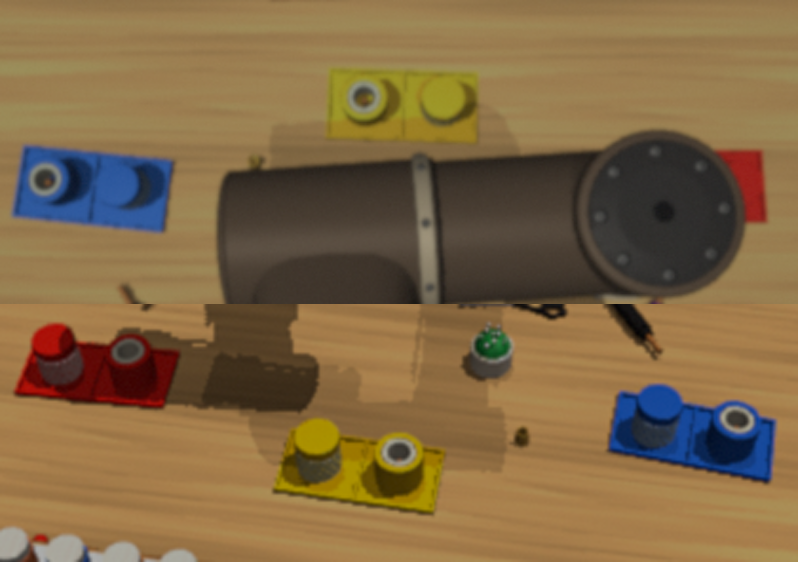

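The last picture shows all three jars upright in their bays, both reels flat on their posts, and the pot still standing where it was. Handing in.

```bash
python3 -c "
from plant import ctrl
print(ctrl.close_job())"
```

```text
the job is handed in; nothing more can be done
None
```

I handed the job in at about 34 s: the last picture shows all three jars upright in their own trays' plain bays, both reels on their posts and the pin pot where it stood, though the red jar (the first one placed) was released about 3–4 mm above its tray floor.

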